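# Clear the belt tensioner and hold its arm back past the click

## Robot

A 6-joint arm with a two-finger parallel gripper is mounted at the origin on a cart in front of the work surface, level with it; the furniture and walls round the work are solid. World frame = base frame: x ahead of the robot, y to its left, z up, the work surface at z = 0. Lengths are in m, angles in rad, forces in N, time in s.
With the tool pointing down it reaches from about 0.3 to 0.775 m from the base axis. Payload 14.6 kg.
Tool frame: the origin (TCP) lies at the very end of the fingers, on their centre line; the grasp point (between the pads) lies 19 mm behind it (ctrl.hold_point_z is the z of the grasp point in the tool frame, in m); z points along the fingers, y is the direction in which the jaws open and shut (so a half turn about z gives the same grasp; the last joint's range is limited). The gripper opens to 94 mm and grips with 3 to 60 N. Pads are 16 mm wide; open, the fingers measure 119 mm over their backs; the gripper's body (75 mm by 177 mm) begins 78 mm behind the grasp point.
Start: joints at [-1.281, 0.3, 1.521, -0, 1.321, -0.067], TCP at [0.192, -0.515, 0.205] pointing down, gripper open.
Joint ranges: [-3.03, 3.03], [-0.79, 2.21], [0.23, 2.52], [-1.04, 4.18], [0, 3.07], [-2.55, 2.55]. Speed limits (rad/s): [2.22, 2.22, 2.57, 3.14, 3.14, 3.14].

## Interface

Orientations are given as [roll, pitch, yaw] about the fixed x, y, z axes, in that order (R = Rz(yaw) Ry(pitch) Rx(roll)).
In Python, from station import ctrl, cams, hand_in gives the robot as it stands.
- The arm moves only by the tool servo_tool, never from a script. Its argument "rows" is a list of rows, each a list of 7 numbers: the shift along the world's x, y, z in m, then the turn, a rotation vector about the world's x, y, z in rad, then the gripper command: -1 is shut, 1 is fully open, values between are in proportion. A call has exactly 8 rows; each row is the pose to reach, as a shift and turn from the pose measured when the call began; what a row does not reach only later rows make up. A row lasts 1/12 s, in which the tool goes at most 41.7 mm and 7.16 degrees, less where a joint would pass 70% of its speed; a pose out of reach is approached as far as the arm can. A call with a gripper value outside its range is refused whole. The fingers move at their own pace and stop on an object; "newtons" is the grip in N (left out, the last holds). Time passes only in rows, so rows that repeat a pose let the fingers close, or fill a call up. It gives the time, the measured TCP pose, the force and the opening at its end, in the units of the state.
- ctrl.get_obs(): the state, without advancing time (a new reading comes with each control period).
- cams.camera(name): name is "scene" or "top" or "wrist"; returns a dict with "image" (480x640x3 uint8, red, green, blue), "depth" (480x640 float32, m along the optical axis (not along the pixel's ray), 0 where there is no reading), "fx", "fy", "cx", "cy" (pixels), "rvec" (rotation vector, rad) and "tvec" (3), from world to camera coordinates, as OpenCV has them; the wrist camera has in their place "hand_eye" (4x4, takes a point from camera to tool coordinates, whose origin is the TCP and whose axes are the flange's). Camera axes: x right, y down, z forward; pixel columns grow to the right and rows downward; lengths in m; the calibration is good to about 2 mm. A picture is of the moment at which its call begins: read the wrist's pose just before it.
- hand_in(): hands the job in, once; it reports no verdict.
Trained networks look in a picture, given as the dict that the camera call returned (one of the last four; its "shot" number tells which), for a name from the list of things; names that differ only in an ending like _2 or _b are one class to them, and where a whole thing is asked for, a point or a joint stands for the part that bears it (a point fixed in the world has none). Each returns a list of dicts, best first, with "p" (0 to 1); they miss things now and then, are a little off and sometimes report something else, mostly with a low value. They report only what shows in the picture. A call takes as long as a camera call.
- cams.spot_in(picture, name): "box" ([left, top, right, bottom] as shares, 0 to 1, of the picture: columns of its width, rows of its height, round what is visible of it).
- cams.place_of(picture, name): "at" ([column, row] as shares, 0 to 1, of the picture: columns of its width, rows of its height: a listed point, or the origin of a listed thing).
The state is a dict: "time_s": time; "qpos": joint angles; "joint_vel": joint speeds; "tau": joint torques, N m; "ee_pos": TCP position; "eef_rot": TCP orientation; "force": force on the tool from outside, world axes, zero at the start; "moment": the same for the moment, N m; "grip_width": finger opening in m.
Only numpy, scipy, OpenCV 4.12 (cv2) and the standard library are available. Lean on these libraries where they do the work, as an engineer would, in place of code of your own. Each camera call takes 0.05 s, during which the arm holds its last target.

## Task

Loose parts lie in the way of the red arm of the belt tensioner: put the steel bolt into the blue bin and the white plastic silencer into the yellow bin. Then push the sprung arm back by its white roller, away from where it rests, until the pawl has clicked in behind the tooth, and hold it with the fingers a little beyond the click, so that it rests neither on the pawl nor against the black end stop. Finish still holding it there, ready for a belt to be threaded; leave the grease tin, the screwdriver and the white bracket where they are.

Things in the scene. Friction and masses are not known exactly. Their poses are not given: they have to be found in the camera images.
- tensioner_base: belt tensioner's dark steel base plate, 200 x 250 x 10 mm, bolted to the bench. Origin at the centre of its underside; z up. Seen along its own axes: the arm's pivot is at (0, +80) mm, an aluminium guide with the brass pawl at (-45 to -96, +80) mm up to 45 mm high, a fixed idler pulley on a block at (+72, +88) mm and 55 mm high, the black rubber stop post (13 mm across, 36 mm high) at (+41, +39) mm. The arm moves towards the plate's +x as it is pushed back.
- pivot (a point): point on the arm's vertical hinge axis, 50 mm above the bench; the black spring housing round it is 52 mm in diameter and 56 mm high
- roller (a point): centre of the white upright roller at the free end of the red arm: 30 mm in diameter, 43 mm tall, from 29 to 72 mm above the bench (this point at 50 mm), 150 mm from the hinge axis. It is fixed to the arm and turns with it. The arm below is a bar 22 mm wide from 14 to 26 mm above the bench (its round end is 26 mm across).
- tension_arm (a joint): angle of the arm in rad: 0 at rest, growing as it is pushed back (counter-clockwise from above). The arm points from the pivot at -115 degrees + the angle from the plate's +x. A spring drives it to 0; at the roller it pushes about 3 N at 0, 7 N at 0.75. The pawl clicks in at about 0.5 (fully in by 0.53); if let go, the arm then falls back to about 0.51. End stop at 0.92.
- pawl (a joint): travel in m of the brass pawl slider with the yellow ball: 0 sprung fully in towards the pivot, about 0.006 when the tooth's ramp has pushed it out; it springs back to 0 at the click
- bolt: steel flange bolt, 18 x 31 x 18 mm, lying; origin at the centre of its underside (the body proper is from 2 to 18 mm above it), long axis y. Starts on the plate, across the arm's path; pinch it along its x (16 mm wide).
- silencer: white plastic pneumatic silencer, 21 x 53 x 21 mm, lying; origin at the centre of its underside, long axis y. Starts on the plate, across the arm's path; pinch it along its x (20 mm wide).
- blue_bin: blue open bin, 120 x 120 x 40 mm, walls and floor 4 mm thick, fixed to the bench; origin at the centre of its underside
- yellow_bin: yellow open bin, 120 x 120 x 40 mm, walls and floor 4 mm thick, fixed to the bench; origin at the centre of its underside
- grease_tin: green grease tin with a white lid, 62 mm in diameter, 42 mm high, a bystander; origin at the centre of its underside
- screwdriver: yellow-handled screwdriver, 31 x 177 x 31 mm, a bystander; origin at the centre of its underside, long axis y
- bracket: white sheet bracket, 58 x 76 x 65 mm, a bystander; origin at the centre of its underside

How it is judged:
On the way, in this order (a step that is already met when the one before it is completed fails the run):
1. the bolt lies in the blue bin and the silencer in the yellow bin, both let go (x of bolt in the frame of blue_bin between -0.056 and 0.056 m and y of bolt in the frame of blue_bin between -0.056 and 0.056 m and z of bolt in the frame of blue_bin below 0.032 m and contact force between the fingers and bolt below 0.2 N and x of silencer in the frame of yellow_bin between -0.056 and 0.056 m and y of silencer in the frame of yellow_bin between -0.056 and 0.056 m and z of silencer in the frame of yellow_bin below 0.032 m and contact force between the fingers and silencer below 0.2 N), for 0.2 s.
2. the arm has been pushed past the click: the pawl has sprung in behind its tooth (value of joint tension_arm above 0.56 rad and value of joint pawl below 0.002 m), for 0.2 s.
At the end, for the whole second after the job is handed in: The bolt lies in the blue bin and the silencer in the yellow bin, let go. The pawl is fully in (within 2 mm) and the fingers hold the arm still (under 0.08 rad/s, pushing or gripping with more than 1.5 N) at between 0.58 and 0.89 rad: beyond the pawl, short of the end stop (all of step 1 and value of joint tension_arm between 0.58 and 0.89 rad and value of joint pawl below 0.002 m and velocity of joint tension_arm between -0.08 and 0.08 rad/s and contact force between the fingers and tension_arm above 1.5 N); the arm keeps its last pose, push and grip.
It fails at once if the grease tin is moved more than 3 cm or tipped over (distance of grease_tin from where it was at the start of the episode above 0.03 m or angle between grease_tin's own z axis and vertical above 0.5 rad).
It fails at once if the screwdriver is moved more than 3 cm (distance of screwdriver from where it was at the start of the episode above 0.03 m).
It fails at once if the white bracket is moved more than 3 cm or tipped over (distance of bracket from where it was at the start of the episode above 0.03 m or angle between bracket's own z axis and vertical above 0.5 rad).
It also fails if it takes over 72 s, if anything falls off the work surface, if the arm or the gripper's body presses on something with over 40 N, if the wrist force passes 120 N, or if a joint passes its speed limit or range.

## Working session

There is one attempt and no reset: what is moved stays moved. The work goes in short steps, Python scripts to look and compute and a tool call to move; the robot and the scene stay as the last step left them, time stands still between calls to the robot, and variables do not carry over. Pictures are saved under pics/ and viewed, and the job is handed in when it is done.

Besides the shell and the picture viewer there is one more tool, called after "Emit:" as name([rows], argument=value, ...), one row to a line, values as JSON. servo_tool: Moves the arm, as the interface text tells. Its arguments: {"type":"object","properties":{"rows":{"type":"array"},"newtons":{"type":"number"}},"required":["rows"]}

```bash
mkdir -p pics; ls; cat > h.py <<'E'
import numpy as np, cv2
from station import ctrl, cams, hand_in
def save(p,n): cv2.imwrite('pics/'+n+'.png',p['image'][:,:,::-1])
def ray(p,c,r):
    R=cv2.Rodrigues(np.array(p['rvec'],float))[0]; t=np.array(p['tvec'],float).ravel()
    d=R.T@np.array([(c-p['cx'])/p['fx'],(r-p['cy'])/p['fy'],1.]); return -R.T@t,d
def atz(p,c,r,z):
    o,d=ray(p,c,r); return o+d*(z-o[2])/d[2]
def cloud(p):
    R=cv2.Rodrigues(np.array(p['rvec'],float))[0]; t=np.array(p['tvec'],float).ravel()
    v,u=np.mgrid[:480,:640]; Z=p['depth']
    P=np.stack([(u-p['cx'])/p['fx']*Z,(v-p['cy'])/p['fy']*Z,Z],-1)
    return (P-t)@R
E
python3 - <<'E'
from h import *
print(ctrl.get_obs())
names=['tensioner_base','pivot','roller','bolt','silencer','blue_bin','yellow_bin','grease_tin','screwdriver','bracket']
zs=dict(pivot=.05,roller=.05,bolt=.01,silencer=.01)
for cn in ['top','scene']:
    p=cams.camera(cn); save(p,cn+'0'); np.save(cn+'0.npy',p,allow_pickle=True)
    print(cn,ray(p,320,240)[0])
    for n in names:
        for d in cams.place_of(p,n)[:2]:
            c,r=d['at'][0]*640,d['at'][1]*480
            print(n,round(d['p'],2),int(c),int(r),atz(p,c,r,zs.get(n,0)).round(3))
print(ctrl.get_obs()['time_s'])
E
```

```text
pics
{'time_s': 0.0, 'qpos': array([-1.28058218e+00,  3.00449136e-01,  1.52162012e+00, -4.21307899e-05,
        1.32069039e+00, -6.66119408e-02]), 'joint_vel': array([-8.00011704e-04, -2.69202998e-03,  5.87831475e-04,  7.04281020e-05,
        9.74174422e-05, -1.93667725e-03]), 'tau': array([ 2.42363712e-03, -5.31799364e+01, -3.52728331e+01,  7.09270779e-02,
        2.44835968e-02, -8.25109078e-05]), 'ee_pos': array([ 0.19201728, -0.51509643,  0.20488186]), 'eef_rot': array([-3.14042553e+00, -3.69608090e-05,  3.56836514e-01]), 'force': array([-0.60519883, -0.59434308,  0.84340105]), 'moment': array([ 0.06149026, -0.00360971, -0.00216356]), 'grip_width': 0.09378928297713472}
top [0.2972035  0.02769043 1.6763441 ]
tensioner_base 0.91 305 242 [0.492 0.064 0.   ]
pivot 0.64 274 248 [0.466 0.145 0.05 ]
roller 0.95 329 260 [ 0.439 -0.004  0.05 ]
blue_bin 0.76 401 257 [ 0.455 -0.204  0.   ]
yellow_bin 0.42 332 254 [ 0.458 -0.014  0.   ]
grease_tin 0.72 202 284 [0.367 0.344 0.   ]
screwdriver 0.84 453 262 [ 0.445 -0.349  0.   ]
scene [-0.38684702  0.58074063  0.94157069]
tensioner_base 0.58 304 274 [0.491 0.069 0.   ]
pivot 0.77 277 277 [0.467 0.15  0.05 ]
roller 0.76 341 254 [ 0.46 -0.01  0.05]
bolt 0.73 276 275 [0.513 0.128 0.01 ]
bolt 0.64 291 260 [0.54  0.076 0.01 ]
silencer 0.75 316 246 [ 0.554 -0.001  0.01 ]
silencer 0.22 280 275 [0.507 0.121 0.01 ]
yellow_bin 0.95 374 214 [ 0.597 -0.201  0.   ]
grease_tin 0.64 210 359 [0.374 0.35  0.   ]
bracket 0.89 158 309 [0.557 0.39  0.   ]
bracket 0.28 278 277 [0.514 0.124 0.   ]
1.1
```

View pics/top0.png

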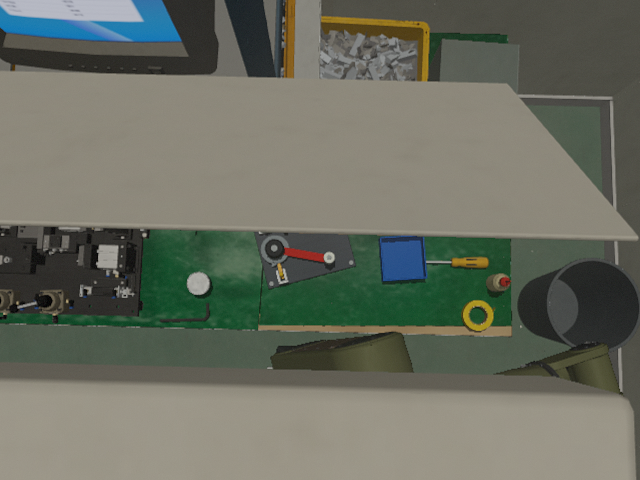

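View pics/scene0.png

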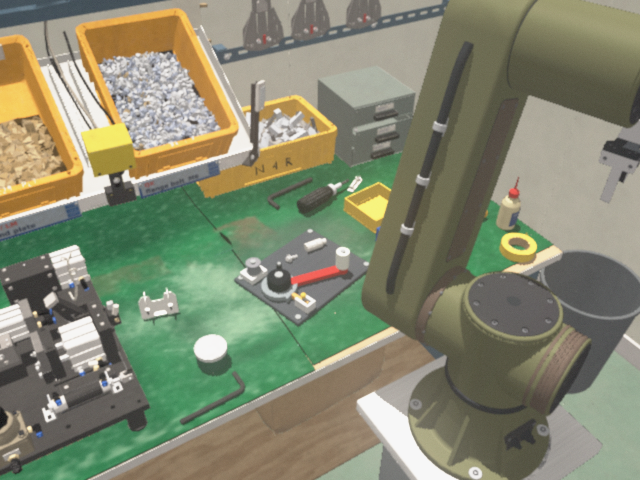

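```bash
python3 - <<'E'
from h import *
p=np.load('top0.npy',allow_pickle=True).item()
a=p['image'][190:310,215:475]
b=cv2.resize(a[:,:130],None,fx=6,fy=5,interpolation=cv2.INTER_CUBIC) 
cv2.imwrite('pics/topc.png',cv2.resize(p['image'][195:305,250:370],None,fx=6,fy=5.4,interpolation=cv2.INTER_CUBIC)[:,:,::-1])
p=np.load('scene0.npy',allow_pickle=True).item()
cv2.imwrite('pics/scenec.png',cv2.resize(p['image'][200:320,220:380],None,fx=5,fy=5,interpolation=cv2.INTER_CUBIC)[:,:,::-1])
E
```

```text
(no output)
```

View pics/topc.png

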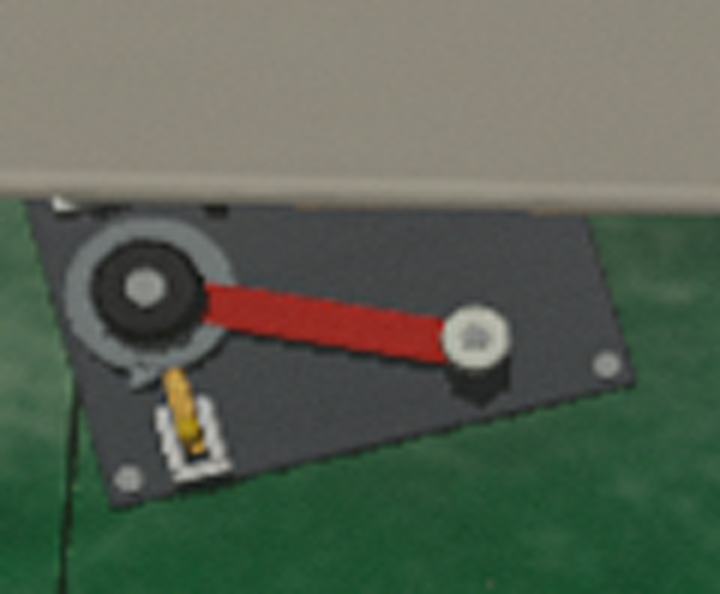

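View pics/scenec.png

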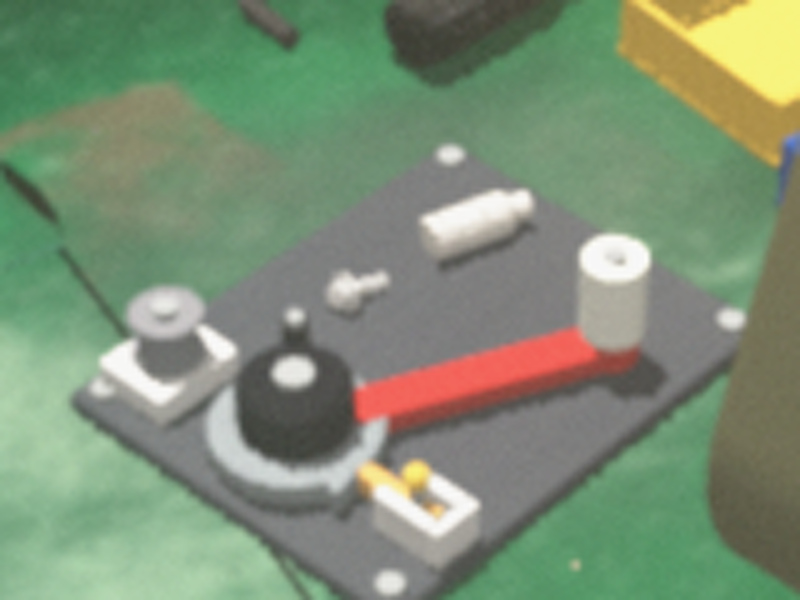

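```bash
python3 - <<'E'
from h import *
p=np.load('top0.npy',allow_pickle=True).item()
C=cloud(p)
for c,r in [(300,150),(300,215),(200,215),(450,220),(400,260),(274,248),(329,258),(600,200),(300,420),(500,120)]: print('top',c,r,C[r,c].round(3))
s=np.load('scene0.npy',allow_pickle=True).item()
D=cloud(s)
for c,r in [(374,214),(277,275),(343,252),(315,244),(291,258),(210,348),(320,197),(110,150),(117,192),(250,130),(220,170),(160,290),(305,315)]: print('sc',c,r,D[r,c].round(3))
# white things
im=s['image'].astype(int)
ok=(D[...,2]>.008)&(D[...,2]<.07)&(D[...,0]>.35)&(D[...,0]<.7)&(D[...,1]>-.1)&(D[...,1]<.22)
v,u=np.where(ok); print(len(v))
E
```

```text
top 300 150 [0.357 0.035 1.458]
top 300 215 [0.326 0.033 1.498]
top 200 215 [0.325 0.063 1.499]
top 450 220 [ 0.326 -0.011  1.498]
top 400 260 [ 0.449 -0.201 -0.003]
top 274 248 [0.468 0.147 0.05 ]
top 329 258 [ 0.444 -0.002  0.062]
top 600 200 [ 0.335 -0.062  1.485]
top 300 420 [0.27  0.031 1.519]
top 500 120 [ 0.38  -0.048  1.428]
sc 374 214 [ 0.595 -0.199  0.003]
sc 277 275 [0.464 0.152 0.06 ]
sc 343 252 [ 0.441 -0.     0.075]
sc 315 244 [0.546 0.007 0.025]
sc 291 258 [0.536 0.077 0.021]
sc 210 348 [0.367 0.35  0.041]
sc 320 197 [ 0.688 -0.094  0.036]
sc 110 150 [0.688 0.386 0.321]
sc 117 192 [0.717 0.387 0.205]
sc 250 130 [0.731 0.069 0.254]
sc 220 170 [0.793 0.127 0.132]
sc 160 290 [0.61  0.366 0.001]
sc 305 315 [0.371 0.137 0.014]
6462
```

```bash
python3 - <<'E'
from h import *
s=np.load('scene0.npy',allow_pickle=True).item(); D=cloud(s)
def cl(x0,x1,y0,y1,z0,z1,n):
    m=(D[...,0]>x0)&(D[...,0]<x1)&(D[...,1]>y0)&(D[...,1]<y1)&(D[...,2]>z0)&(D[...,2]<z1)
    P=D[m]; 
    if len(P)<3: print(n,len(P));return
    w,V=np.linalg.eigh(np.cov(P[:,:2].T)); a=V[:,1]
    print(n,len(P),P.mean(0).round(3),P.min(0).round(3),P.max(0).round(3),'axis',np.degrees(np.arctan2(a[1],a[0])).round(1),w**.5)
cl(.51,.57,.045,.105,.0145,.035,'bolt')
cl(.51,.60,-.05,.04,.015,.04,'sil')
cl(.42,.48,-.03,.03,.06,.08,'roller')
cl(.42,.50,.11,.19,.045,.065,'hous')
cl(.48,.72,-.28,-.08,.03,.05,'ybin')
t=np.load('top0.npy',allow_pickle=True).item(); D=cloud(t)
cl(.35,.56,-.3,-.1,.03,.05,'bbin'); cl(.42,.48,-.03,.03,.06,.08,'roller')
cl(.42,.50,.11,.19,.045,.065,'hous')
im=t['image'].astype(int)
m=(im[...,0]>120)&(im[...,1]<70)&(im[...,2]<70)&(D[...,2]<.05)&(D[...,1]<.15)&(D[...,1]>-.05);P=D[m];w,V=np.linalg.eigh(np.cov(P[:,:2].T));a=V[:,1];print('arm',P.mean(0),np.degrees(np.arctan2(a[1],a[0])))
p=cams.camera('wrist');print(p['hand_eye'],p['fx'])
E
```

```text
bolt 53 [0.537 0.079 0.02 ] [0.513 0.047 0.015] [0.565 0.097 0.03 ] axis 115.9 [0.00623235 0.0099349 ]
sil 183 [0.544 0.008 0.026] [ 0.534 -0.027  0.015] [0.591 0.033 0.035] axis 90.2 [0.00647941 0.01565477]
roller 147 [0.441 0.    0.07 ] [ 0.428 -0.016  0.06 ] [0.461 0.013 0.08 ] axis -173.0 [0.00753293 0.00834485]
hous 337 [0.463 0.148 0.052] [0.439 0.121 0.045] [0.489 0.171 0.06 ] axis 111.8 [0.01277811 0.01305846]
ybin 540 [ 0.643 -0.159  0.036] [ 0.498 -0.268  0.03 ] [ 0.72  -0.08   0.045] axis -149.2 [0.04623161 0.0627847 ]
bbin 281 [ 0.45  -0.202  0.038] [ 0.39  -0.267  0.031] [ 0.512 -0.138  0.049] axis 63.0 [0.04417487 0.0491732 ]
roller 97 [ 0.444 -0.     0.071] [ 0.43  -0.015  0.06 ] [0.459 0.014 0.079] axis 150.8 [0.00721651 0.00768413]
hous 258 [0.467 0.147 0.052] [0.443 0.122 0.045] [0.491 0.171 0.062] axis 93.6 [0.01228049 0.01270029]
arm [0.45562272 0.06613031 0.02465582] 80.94305254511958
[[-5.35535532e-05 -9.72693409e-01 -2.32093796e-01  6.57423734e-02]
 [ 9.99999852e-01 -1.77707561e-04  5.14022478e-04  1.54996561e-03]
 [-5.41231099e-04 -2.32093734e-01  9.72693274e-01 -1.79111162e-01]
 [ 0.00000000e+00  0.00000000e+00  0.00000000e+00  1.00000000e+00]] 342.48357698084635
```

Emit:
servo_tool([
  [0.17,0.28,0.075,0,0,0.6,1],
  [0.17,0.28,0.075,0,0,0.6,1],
  [0.17,0.28,0.075,0,0,0.6,1],
  [0.17,0.28,0.075,0,0,0.6,1],
  [0.338,0.555,0.075,0,0,1.2,1],
  [0.338,0.555,0.075,0,0,1.2,1],
  [0.338,0.555,0.075,0,0,1.2,1],
  [0.338,0.555,0.075,0,0,1.2,1],
])

```text
time_s: 1.82
ee_pos: [0.3634, -0.2327, 0.256]
eef_rot: [3.141, 0.0, 1.363]
force: [1.2, -1.0, 0.3]
grip_width: 0.094
```

Emit:
servo_tool([
  [0.167,0.273,0.03,0,0,0.2,1],
  [0.167,0.273,0.03,0,0,0.2,1],
  [0.167,0.273,0.03,0,0,0.2,1],
  [0.167,0.273,0.03,0,0,0.2,1],
  [0.167,0.273,0.03,0,0,0.2,1],
  [0.167,0.273,0.03,0,0,0.2,1],
  [0.167,0.273,0.03,0,0,0.2,1],
  [0.167,0.273,0.03,0,0,0.2,1],
])

```text
time_s: 2.48
ee_pos: [0.5314, 0.0431, 0.2862]
eef_rot: [3.141, 0.0, 1.564]
force: [-0.6, -1.0, 0.7]
grip_width: 0.0945
```

Emit:
servo_tool([
  [0,0.03,0,0,0,0,1],
  [0,0.03,0,0,0,0,1],
  [0,0.03,0,0,0,0,1],
  [0,0.03,0,0,0,0,1],
  [0,0.03,0,0,0,0,1],
  [0,0.03,0,0,0,0,1],
  [0,0.03,0,0,0,0,1],
  [0,0.03,0,0,0,0,1],
])

```text
time_s: 3.15
ee_pos: [0.5314, 0.0725, 0.2864]
eef_rot: [3.14, 0.0, 1.563]
force: [-0.2, 0.0, -0.1]
grip_width: 0.0935
```

```bash
cat >> h.py <<'E'
def wrist(n):
    o=ctrl.get_obs(); p=cams.camera('wrist'); save(p,n)
    from scipy.spatial.transform import Rotation as Ro
    T=np.eye(4);T[:3,:3]=Ro.from_euler('xyz',o['eef_rot']).as_matrix();T[:3,3]=o['ee_pos']
    M=np.linalg.inv(T@p['hand_eye'])
    p['rvec']=cv2.Rodrigues(M[:3,:3])[0];p['tvec']=M[:3,3]
    np.save(n+'.npy',p,allow_pickle=True); print(o['time_s'],o['ee_pos'].round(4),o['eef_rot'].round(4),o['qpos'].round(3),o['force'].round(1),o['grip_width'])
    return p
E
python3 - <<'E'
from h import *
p=wrist('w1')
zs=dict(pivot=.05,roller=.05,bolt=.01,silencer=.01)
for n in ['pivot','roller','bolt','silencer','blue_bin','yellow_bin']:
    for d in cams.place_of(p,n)[:1]:
        c,r=d['at'][0]*640,d['at'][1]*480
        print(n,round(d['p'],2),int(c),int(r),atz(p,c,r,zs.get(n,0)).round(3))
E
```

```text
3.15 [0.5314 0.0725 0.2864] [3.1403e+00 1.0000e-04 1.5629e+00] [ 0.067  0.219  1.436 -0.     1.486  0.075] [-0.2  0.  -0.1] 0.0935235619895885
pivot 0.93 265 156 [0.473 0.144 0.05 ]
roller 0.77 245 278 [ 0.442 -0.007  0.05 ]
bolt 0.56 322 213 [0.541 0.07  0.01 ]
silencer 0.84 328 256 [0.549 0.01  0.01 ]
blue_bin 0.67 266 386 [ 0.454 -0.201  0.   ]
yellow_bin 0.92 361 392 [ 0.602 -0.212  0.   ]
```

View pics/w1.png

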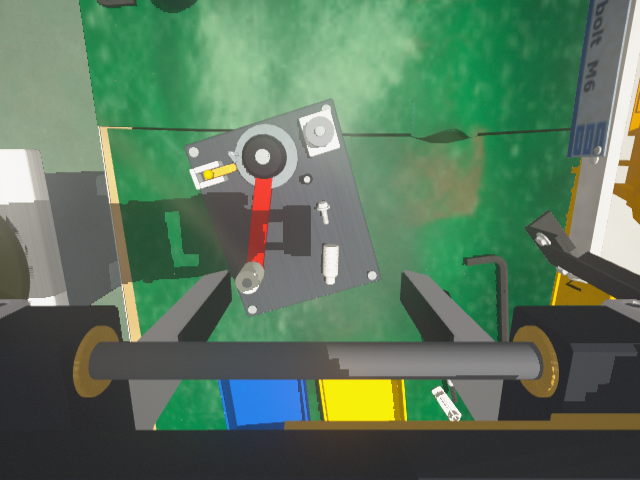

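```bash
python3 - <<'E'
from h import *
p=np.load('w1.npy',allow_pickle=True).item()
D=cloud(p); im=p['image'].astype(int)
cv2.imwrite('pics/w1c.png',cv2.resize(p['image'][180:310,280:380],None,fx=5,fy=4.6,interpolation=cv2.INTER_NEAREST)[:,:,::-1])
def seg(c0,c1,r0,r1,th,z,n):
    m=np.zeros((480,640),bool); m[r0:r1,c0:c1]=im[r0:r1,c0:c1].min(-1)>th
    v,u=np.where(m); P=np.array([atz(p,a,b,z) for a,b in zip(u,v)])
    w,V=np.linalg.eigh(np.cov(P[:,:2].T)); a=V[:,1]; a=a*np.sign(a[1])
    q=(P[:,:2]-P[:,:2].mean(0)); l=q@a; s=q@np.array([-a[1],a[0]])
    mid=P[:,:2].mean(0)+a*(l.min()+l.max())/2+np.array([-a[1],a[0]])*(s.min()+s.max())/2
    print(n,len(P),'mean',P.mean(0).round(4),'mid',mid.round(4),'ang',np.degrees(np.arctan2(a[1],a[0])).round(1),np.ptp(l).round(3),np.ptp(s).round(3),'depthz',D[m][:,2].min().round(3),D[m][:,2].max().round(3), D[m].mean(0).round(4),u.min(),u.max(),v.min(),v.max())
seg(310,335,198,226,110,.02,'bolt')
seg(318,345,238,290,110,.022,'sil')
for n,(x0,x1,y0,y1,z0,z1) in dict(ybin=(.5,.7,-.3,-.1,.03,.05),bbin=(.36,.54,-.3,-.1,.03,.05),roller=(.42,.47,-.03,.03,.062,.08),hous=(.43,.51,.11,.19,.045,.065)).items():
    m=(D[...,0]>x0)&(D[...,0]<x1)&(D[...,1]>y0)&(D[...,1]<y1)&(D[...,2]>z0)&(D[...,2]<z1); P=D[m]
    print(n,len(P),P.mean(0).round(3),P.min(0).round(3),P.max(0).round(3))
print(D[300,350],D[200,400])
m=(im[...,0]>140)&(im[...,1]<60)&(im[...,2]<60); m[280:]=0; P=D[m];w,V=np.linalg.eigh(np.cov(P[:,:2].T));a=V[:,1];print('arm',P.mean(0),np.degrees(np.arctan2(a[1],a[0])))
E
```

```text
bolt 655 mean [0.5406 0.0741 0.02  ] mid [0.5404 0.0741] ang 93.2 0.037 0.032 depthz 0.007 0.465 [0.5407 0.0732 0.0133] 310 334 198 225
sil 1341 mean [0.5523 0.0034 0.022 ] mid [0.5519 0.0032] ang 89.9 0.072 0.036 depthz 0.008 0.465 [0.5525 0.0023 0.0188] 318 344 238 289
ybin 448 [ 0.574 -0.195  0.039] [ 0.508 -0.238  0.03 ] [ 0.661 -0.159  0.042]
bbin 478 [ 0.455 -0.197  0.038] [ 0.392 -0.248  0.03 ] [ 0.54  -0.159  0.042]
roller 486 [ 0.448 -0.002  0.072] [ 0.433 -0.019  0.062] [0.462 0.012 0.076]
hous 1530 [0.471 0.145 0.052] [0.445 0.119 0.045] [0.496 0.17  0.058]
[ 0.58079494 -0.05920864 -0.00185183] [ 0.64653738  0.08606337 -0.00142795]
arm [0.45562324 0.04838301 0.02753995] 75.84003782150523
```

View pics/w1c.png

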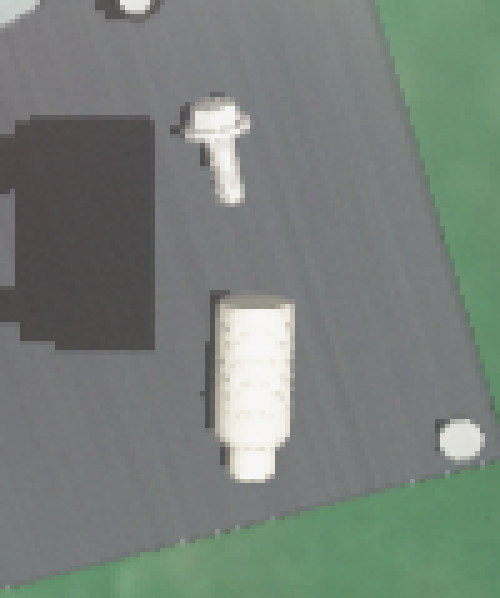

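```bash
python3 - <<'E'
from h import *
p=np.load('w1.npy',allow_pickle=True).item()
im=p['image'].astype(int)
def seg(c0,c1,r0,r1,th,z,n):
    m=np.zeros((480,640),bool); m[r0:r1,c0:c1]=im[r0:r1,c0:c1].min(-1)>th
    v,u=np.where(m); P=np.array([atz(p,a,b,z) for a,b in zip(u,v)])
    w,V=np.linalg.eigh(np.cov(P[:,:2].T)); a=V[:,1]; a=a*np.sign(a[1])
    q=(P[:,:2]-P[:,:2].mean(0)); l=q@a; s=q@np.array([-a[1],a[0]])
    mid=P[:,:2].mean(0)+a*(l.min()+l.max())/2+np.array([-a[1],a[0]])*(s.min()+s.max())/2
    print(n,len(P),'mean',P.mean(0).round(4),'mid',mid.round(4),'ang',np.degrees(np.arctan2(a[1],a[0])).round(1),np.ptp(l).round(3),np.ptp(s).round(3))
for th in (135,150,170): 
  seg(312,335,198,226,th,.02,'bolt')
  seg(318,345,238,290,th,.022,'sil')
# bolt head/tip explicit
for c,r in [(323,205),(326.4,223),(331,245),(330.4,284)]: print(atz(p,c,r,.02).round(4))
for c,r in [(223,380),(308,380),(320,380),(405,380),(407,428),(321,428)]: print(atz(p,c,r,.04).round(4))
E
```

```text
bolt 186 mean [0.5422 0.0753 0.02  ] mid [0.5424 0.0729] ang 100.1 0.031 0.017
sil 560 mean [0.5509 0.0047 0.022 ] mid [0.5509 0.0021] ang 88.5 0.055 0.021
bolt 165 mean [0.5423 0.075  0.02  ] mid [0.5425 0.0727] ang 99.5 0.031 0.016
sil 515 mean [0.551  0.0035 0.022 ] mid [0.5508 0.0015] ang 87.9 0.054 0.02
bolt 138 mean [0.5426 0.0746 0.02  ] mid [0.5425 0.0724] ang 99.4 0.028 0.016
sil 490 mean [0.5513 0.0036 0.022 ] mid [0.5511 0.0014] ang 88.0 0.054 0.019
[0.5412 0.0827 0.02  ]
[0.5457 0.059  0.02  ]
[0.5518 0.029  0.02  ]
[ 0.5511 -0.0262  0.02  ]
[ 0.399  -0.1609  0.04  ]
[ 0.5189 -0.162   0.04  ]
[ 0.5359 -0.1621  0.04  ]
[ 0.6559 -0.1632  0.04  ]
[ 0.6631 -0.2434  0.04  ]
[ 0.5369 -0.2422  0.04  ]
```

Emit:
servo_tool([
  [0.009,0.005,-0.04,0,0,0.1,1],
  [0.009,0.005,-0.08,0,0,0.18,1],
  [0.009,0.005,-0.12,0,0,0.18,1],
  [0.009,0.005,-0.16,0,0,0.18,1],
  [0.009,0.005,-0.2,0,0,0.18,0.3],
  [0.009,0.005,-0.235,0,0,0.18,0.1],
  [0.009,0.005,-0.257,0,0,0.18,0],
  [0.009,0.005,-0.272,0,0,0.18,0],
])

```text
time_s: 4.17
ee_pos: [0.5391, 0.0781, 0.0114]
eef_rot: [-3.139, -0.0, 1.744]
force: [-0.7, -0.0, 0.0]
grip_width: 0.0707
```

```bash
python3 - <<'E'
from h import *
p=wrist('w2')
E
```

```text
4.1667 [0.5391 0.0781 0.0114] [-3.1393e+00 -2.0000e-04  1.7440e+00] [ 0.077  0.53   1.697 -0.     0.917 -0.097] [-0.7 -0.   0. ] 0.07068614087420834
```

View pics/w2.png

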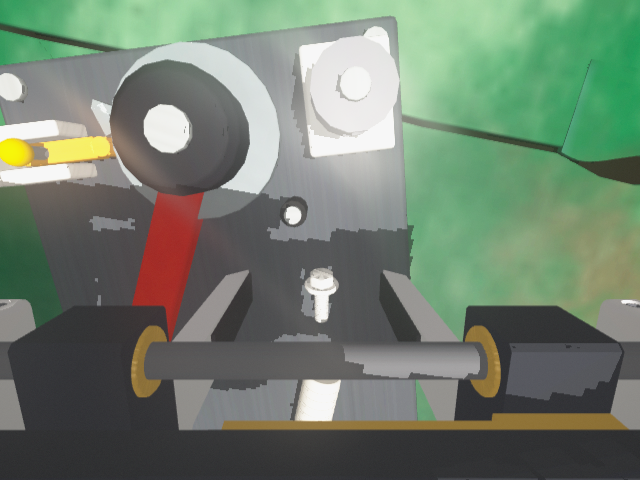

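Emit:
servo_tool([
  [0,0,0.001,0,0,0,-1],
  [0,0,0.001,0,0,0,-1],
  [0,0,0.001,0,0,0,-1],
  [0,0,0.001,0,0,0,-1],
  [0,0,0.001,0,0,0,-1],
  [0,0,0.001,0,0,0,-1],
  [0,0,0.001,0,0,0,-1],
  [0,0,0.001,0,0,0,-1],
], newtons=20)

```text
time_s: 4.88
ee_pos: [0.5396, 0.0781, 0.012]
eef_rot: [-3.141, -0.0, 1.744]
force: [0.1, 0.2, 1.9]
grip_width: 0.0163
```

Emit:
servo_tool([
  [0,0,0.02,0,0,0,-1],
  [0,0,0.05,0,0,0,-1],
  [0,0,0.09,0,0,0,-1],
  [0,-0.02,0.12,0,0,0,-1],
  [-0.02,-0.06,0.125,0,0,0,-1],
  [-0.04,-0.1,0.125,0,0,0,-1],
  [-0.06,-0.14,0.125,0,0,0,-1],
  [-0.07,-0.175,0.125,0,0,0,-1],
])

```text
time_s: 5.55
ee_pos: [0.4694, -0.0941, 0.1373]
eef_rot: [-3.141, -0.0, 1.745]
force: [1.3, -0.0, -0.4]
grip_width: 0.0165
```

Emit:
servo_tool([
  [-0.01,-0.04,0,0,0,-0.1,-1],
  [-0.015,-0.08,0,0,0,-0.17,-1],
  [-0.016,-0.108,-0.02,0,0,-0.17,-1],
  [-0.016,-0.108,-0.06,0,0,-0.17,-1],
  [-0.016,-0.108,-0.095,0,0,-0.17,-1],
  [-0.016,-0.108,-0.1,0,0,-0.17,-1],
  [-0.016,-0.108,-0.1,0,0,-0.17,-1],
  [-0.016,-0.108,-0.1,0,0,-0.17,-1],
])

```text
time_s: 6.22
ee_pos: [0.4541, -0.2022, 0.0388]
eef_rot: [3.141, 0.001, 1.575]
force: [0.9, 0.6, 0.3]
grip_width: 0.0165
```

Emit:
servo_tool([
  [0,0,-0.02,0,0,0,-1],
  [0,0,-0.026,0,0,0,-1],
  [0,0,-0.026,0,0,0,-0.2],
  [0,0,-0.026,0,0,0,-0.2],
  [0,0,-0.026,0,0,0,-0.2],
  [0,0,0.01,0,0,0,-0.2],
  [0,0,0.05,0,0,0,0.5],
  [0,0,0.09,0,0,0,1],
])

```text
time_s: 6.88
ee_pos: [0.4537, -0.202, 0.131]
eef_rot: [-3.142, 0.0, 1.575]
force: [1.0, 0.2, -0.9]
grip_width: 0.0473
```

Emit:
servo_tool([
  [0.03,0.04,0.03,0,0,0,1],
  [0.05,0.08,0.03,0,0,0,1],
  [0.07,0.12,0.03,0,0,-0.03,1],
  [0.09,0.16,0.03,0,0,-0.03,1],
  [0.096,0.2,0.03,0,0,-0.03,1],
  [0.096,0.205,0.02,0,0,-0.03,1],
  [0.096,0.205,0.02,0,0,-0.03,1],
  [0.096,0.205,0.02,0,0,-0.03,1],
])

```text
time_s: 7.55
ee_pos: [0.5497, 0.0041, 0.1514]
eef_rot: [-3.142, 0.0, 1.548]
force: [0.5, -0.3, -0.0]
grip_width: 0.0937
```

```bash
python3 - <<'E'
from h import *
p=wrist('w3'); t=cams.camera('top'); save(t,'top1')
cv2.imwrite('pics/top1c.png',cv2.resize(t['image'][225:295,370:440],None,fx=7,fy=7)[:,:,::-1])
E
```

```text
7.55 [0.5497 0.0041 0.1514] [-3.1415e+00  4.0000e-04  1.5479e+00] [-0.059  0.349  1.587 -0.     1.206 -0.036] [ 0.5 -0.3 -0. ] 0.09373390921010613
```

View pics/w3.png

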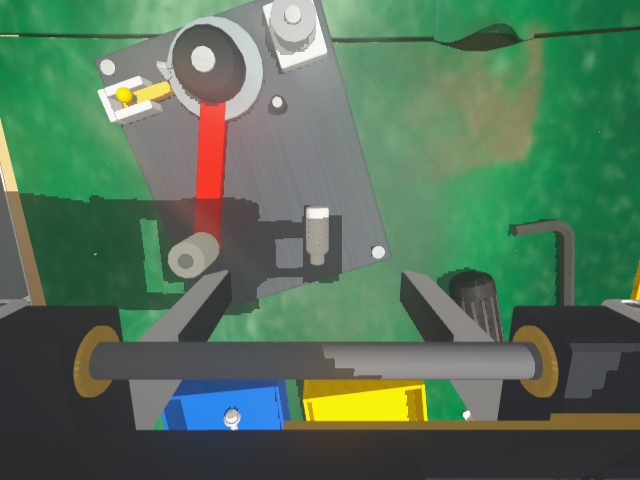

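View pics/top1c.png

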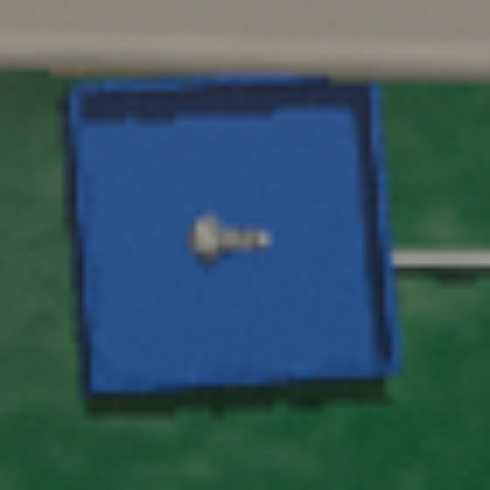

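Emit:
servo_tool([
  [0,0,-0.04,0,0,0,0.3],
  [0,0,-0.08,0,0,0,0.3],
  [0,0,-0.115,0,0,0,0.2],
  [0,0,-0.13,0,0,0,0.1],
  [0,0,-0.137,0,0,0,0],
  [0,0,-0.137,0,0,0,-0.5],
  [0,0,-0.137,0,0,0,-1],
  [0,0,-0.137,0,0,0,-1],
])

```text
time_s: 8.32
ee_pos: [0.5507, 0.0018, 0.0166]
eef_rot: [3.138, 0.001, 1.544]
force: [0.1, 0.7, 0.3]
grip_width: 0.0444
```

Emit:
servo_tool([
  [0,0,0,0,0,0,-1],
  [0,0,0,0,0,0,-1],
  [0,0,0,0,0,0,-1],
  [0,0,0,0,0,0,-1],
  [0,0,0.03,0,0,0,-1],
  [0,0,0.07,0,0,0,-1],
  [0.01,-0.03,0.11,0,0,0,-1],
  [0.02,-0.07,0.12,0,0,0,-1],
])

```text
time_s: 8.98
ee_pos: [0.5701, -0.0592, 0.1386]
eef_rot: [3.133, 0.001, 1.548]
force: [0.9, -0.4, 0.1]
grip_width: 0.0207
```

```bash
python3 - <<'E'
from h import *
D=cloud(np.load('scene0.npy',allow_pickle=True).item())
for y in np.arange(-.3,.1,.05):
    m=(D[...,1]>y)&(D[...,1]<y+.05)&(D[...,2]>.06)&(D[...,2]<.4)&(D[...,0]>.56)
    if m.any(): print(y.round(2),np.sort(D[m][:,0])[:5].round(3),m.sum())
E
```

```text
-0.3 [0.783 0.784 0.784 0.785 0.785] 3738
-0.25 [0.843 0.845 0.845 0.845 0.845] 2142
-0.2 [0.844 0.845 0.845 0.846 0.846] 2292
-0.15 [0.846 0.846 0.847 0.847 0.848] 2869
-0.1 [0.847 0.849 0.849 0.849 0.85 ] 1859
-0.05 [0.849 0.85  0.851 0.851 0.851] 770
-0.0 [0.719 0.719 0.719 0.719 0.72 ] 1817
0.05 [0.708 0.709 0.71  0.71  0.71 ] 1575
```

Clear on that side.

Emit:
servo_tool([
  [0.01,-0.04,0,0,0,0,-1],
  [0.02,-0.08,0,0,0,0,-1],
  [0.026,-0.12,0,0,0,0,-1],
  [0.026,-0.143,-0.02,0,0,0,-1],
  [0.026,-0.143,-0.06,0,0,0,-1],
  [0.026,-0.143,-0.095,0,0,0,-1],
  [0.026,-0.143,-0.115,0,0,0,-1],
  [0.026,-0.143,-0.122,0,0,0,-1],
])

```text
time_s: 9.65
ee_pos: [0.5943, -0.2017, 0.0128]
eef_rot: [3.138, -0.001, 1.548]
force: [0.3, 1.0, -0.9]
grip_width: 0.0208
```

Emit:
servo_tool([
  [0,0,-0.002,0,0,0,-1],
  [0,0,-0.002,0,0,0,-0.2],
  [0,0,-0.002,0,0,0,-0.2],
  [0,0,-0.002,0,0,0,-0.2],
  [0,0,0.01,0,0,0,-0.2],
  [0,0,0.05,0,0,0,-0.2],
  [0,0,0.09,0,0,0,0.3],
  [0,0,0.13,0,0,0,0.3],
])

```text
time_s: 10.32
ee_pos: [0.594, -0.2015, 0.1459]
eef_rot: [3.137, -0.001, 1.548]
force: [0.8, -1.1, 0.4]
grip_width: 0.0475
```

Emit:
servo_tool([
  [-0.03,0.03,0.01,0,0,-0.1,0.3],
  [-0.06,0.06,0.01,0,0,-0.135,0.3],
  [-0.08,0.09,0.01,0,0,-0.135,0.3],
  [-0.1,0.12,0.01,0,0,-0.135,0.3],
  [-0.125,0.16,0.01,0,0,-0.135,0.3],
  [-0.15,0.2,0.01,0,0,-0.135,0.3],
  [-0.15,0.2,0.01,0,0,-0.135,0.3],
  [-0.15,0.2,0.01,0,0,-0.135,0.3],
])

```text
time_s: 10.98
ee_pos: [0.4433, 0.0003, 0.1576]
eef_rot: [3.135, -0.001, 1.416]
force: [-0.0, -0.2, -0.3]
grip_width: 0.0614
```

```bash
python3 - <<'E'
from h import *
p=wrist('w4'); t=cams.camera('scene'); save(t,'scene1')
D=cloud(p)
for n,(x0,x1,y0,y1,z0,z1) in dict(roller=(.42,.47,-.03,.03,.066,.08),hous=(.43,.51,.11,.19,.045,.065)).items():
    m=(D[...,0]>x0)&(D[...,0]<x1)&(D[...,1]>y0)&(D[...,1]<y1)&(D[...,2]>z0)&(D[...,2]<z1); P=D[m]
    if len(P): print(n,len(P),P.mean(0).round(3),P.min(0).round(3),P.max(0).round(3))
cv2.imwrite('pics/scene1c.png',cv2.resize(t['image'][170:320,220:420],None,fx=4,fy=4)[:,:,::-1])
E
```

```text
10.9833 [4.433e-01 3.000e-04 1.576e-01] [ 3.1349e+00 -1.0000e-03  1.4160e+00] [-8.200e-02  1.070e-01  1.871e+00  1.000e-03  1.157e+00  7.200e-02] [-0.  -0.2 -0.3] 0.06135904855382906
roller 1054 [ 0.447 -0.003  0.072] [ 0.433 -0.019  0.066] [0.462 0.011 0.077]
hous 3911 [0.47  0.144 0.052] [0.444 0.119 0.045] [0.495 0.17  0.058]
```

View pics/w4.png

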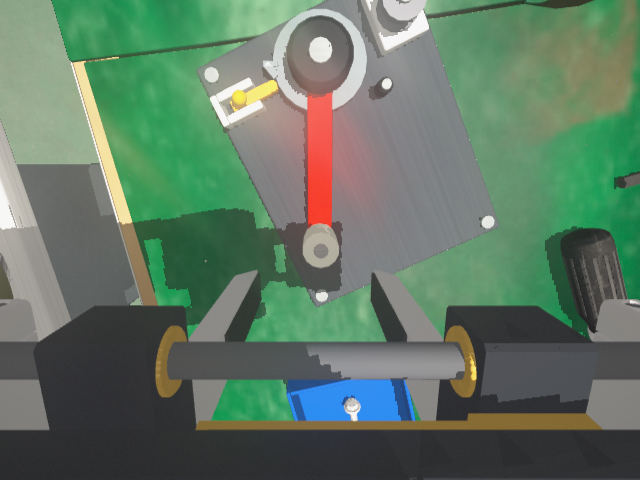

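View pics/scene1c.png

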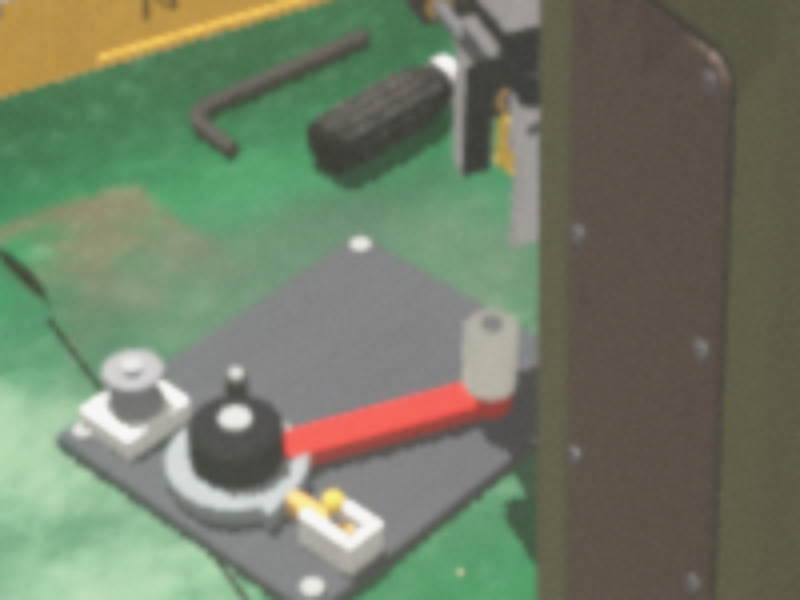

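Emit:
servo_tool([
  [0.09,0.07,0.13,0,0,0.1,0.3],
  [0.09,0.07,0.13,0,0,0.1,0.3],
  [0.09,0.07,0.13,0,0,0.1,0.3],
  [0.09,0.07,0.13,0,0,0.1,0.3],
  [0.09,0.07,0.13,0,0,0.1,0.3],
  [0.09,0.07,0.13,0,0,0.1,0.3],
  [0.09,0.07,0.13,0,0,0.1,0.3],
  [0.09,0.07,0.13,0,0,0.1,0.3],
])

```text
time_s: 11.75
ee_pos: [0.5342, 0.0671, 0.2856]
eef_rot: [3.137, -0.0, 1.513]
force: [-0.2, 0.2, -0.2]
grip_width: 0.0609
```

```bash
python3 - <<'E'
from h import *
p=wrist('w5')
for n in ['bolt','silencer']:
    for d in cams.place_of(p,n)[:2]:
        c,r=d['at'][0]*640,d['at'][1]*480
        print(n,round(d['p'],2),int(c),int(r),atz(p,c,r,.005).round(3))
E
```

```text
11.75 [0.5342 0.0671 0.2856] [ 3.1374e+00 -2.0000e-04  1.5127e+00] [ 0.057  0.222  1.433 -0.     1.482  0.115] [-0.2  0.2 -0.2] 0.06094632722868464
bolt 0.55 274 392 [ 0.456 -0.21   0.005]
bolt 0.19 273 387 [ 0.456 -0.201  0.005]
silencer 0.58 364 378 [ 0.596 -0.192  0.005]
```

View pics/w5.png

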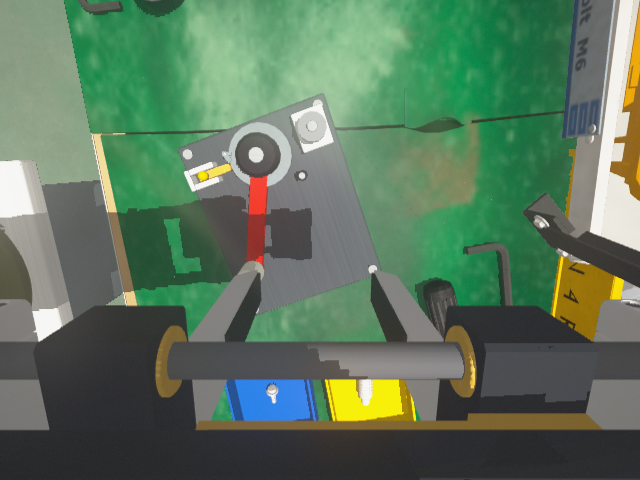

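Emit:
servo_tool([
  [-0.09,-0.067,-0.13,0,0,-0.1,0.3],
  [-0.09,-0.067,-0.13,0,0,-0.1,0.3],
  [-0.09,-0.067,-0.13,0,0,-0.1,0.3],
  [-0.09,-0.067,-0.13,0,0,-0.1,0.3],
  [-0.09,-0.067,-0.15,0,0,-0.1,0.3],
  [-0.09,-0.067,-0.19,0,0,-0.1,0.3],
  [-0.09,-0.067,-0.22,0,0,-0.1,0.3],
  [-0.09,-0.067,-0.248,0,0,-0.1,0.3],
])

```text
time_s: 12.57
ee_pos: [0.4432, 0.0002, 0.0366]
eef_rot: [3.137, -0.0, 1.412]
force: [0.8, 0.4, -0.1]
grip_width: 0.0615
```

Emit:
servo_tool([
  [0,0,0,0,0,0,-1],
  [0,0,0,0,0,0,-1],
  [0,0,0,0,0,0,-1],
  [0,0,0,0,0,0,-1],
  [0,0,0,0,0,0,-1],
  [0,0,0,0,0,0,-1],
  [0,0,0,0,0,0,-1],
  [0,0,0,0,0,0,-1],
])

```text
time_s: 13.23
ee_pos: [0.4467, -0.0004, 0.0386]
eef_rot: [3.128, -0.001, 1.412]
force: [20.1, -4.9, -13.0]
grip_width: 0.0297
```

```bash
python3 - <<'E'
from h import *
p=wrist('w6')
o=ctrl.get_obs()['ee_pos'][:2]
piv=np.array([.467,.147]); 
print(np.linalg.norm(o-piv),np.degrees(np.arctan2(*(o-piv)[::-1])))
for k in np.arange(.09,.75,.09).round(3): 
    c,s=np.cos(k),np.sin(k); r=o-piv
    print(k,(piv+np.array([c*r[0]-s*r[1],s*r[0]+c*r[1]])-o).round(4))
E
```

```text
13.2333 [ 4.467e-01 -4.000e-04  3.860e-02] [ 3.1278e+00 -7.0000e-04  1.4123e+00] [-0.083  0.296  1.969 -0.     0.863  0.076] [ 20.1  -4.9 -13. ] 0.02974358722963299
0.14881855057100404 -97.82990130234234
0.09 [ 0.0133 -0.0012]
0.18 [ 0.0267 -0.0012]
0.27 [ 0.0401 -0.0001]
0.36 [0.0532 0.0023]
0.45 [0.0661 0.0059]
0.54 [0.0787 0.0106]
0.63 [0.0908 0.0164]
0.72 [0.1022 0.0232]
```

View pics/w6.png

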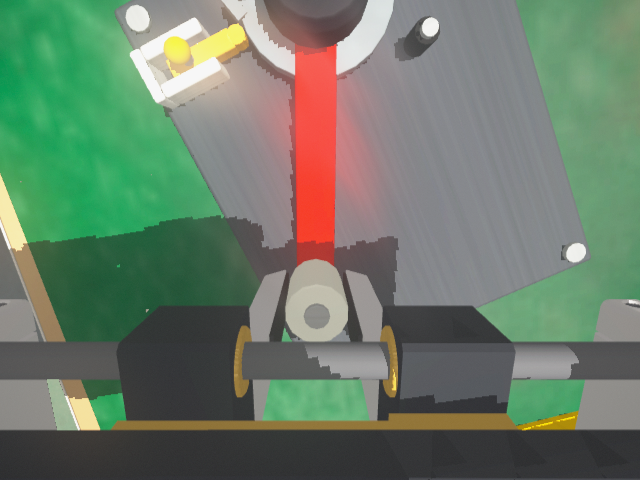

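```bash
cat > arc.py <<'E'
from h import *
import sys
o=ctrl.get_obs()['ee_pos'][:2]
piv=np.array([.469,.146]); r=o-piv
print(np.linalg.norm(r),'arm angle est',np.arctan2(r[1],r[0])+np.radians(98.8))
for k in np.arange(.045,.45,.045): 
    c,s=np.cos(k),np.sin(k)
    print(k.round(3),(piv+np.array([c*r[0]-s*r[1],s*r[0]+c*r[1]])-o).round(4))
E
python3 arc.py
```

```text
0.14811547708773434 arm angle est 0.002634068444661075
0.045 [ 0.0066 -0.0009]
0.09 [ 0.0133 -0.0014]
0.135 [ 0.0199 -0.0017]
0.18 [ 0.0266 -0.0016]
0.225 [ 0.0332 -0.0013]
0.27 [ 0.0399 -0.0006]
0.315 [0.0465 0.0003]
0.36 [0.053  0.0015]
0.405 [0.0595 0.0031]
0.45 [0.0659 0.0049]
```

Emit:
servo_tool([
  [0.0066,-0.001,0,0,0,0.045,-1],
  [0.0133,-0.0014,0,0,0,0.09,-1],
  [0.02,-0.0017,0,0,0,0.135,-1],
  [0.0266,-0.0016,0,0,0,0.18,-1],
  [0.0332,-0.0013,0,0,0,0.225,-1],
  [0.04,-0.0006,0,0,0,0.27,-1],
  [0.0465,0.0003,0,0,0,0.315,-1],
  [0.053,0.0015,0,0,0,0.36,-1],
], newtons=20)

```text
time_s: 13.95
ee_pos: [0.499, 0.0005, 0.0387]
eef_rot: [3.13, -0.0, 1.774]
force: [-3.0, -7.2, -9.0]
grip_width: 0.0297
```

```bash
python3 arc.py; python3 -c "
from h import *
p=wrist('w7')"
```

```text
0.14854178581706387 arm angle est 0.35713331218677036
0.045 [0.0065 0.0015]
0.09 [0.013  0.0033]
0.135 [0.0193 0.0054]
0.18 [0.0256 0.0077]
0.225 [0.0317 0.0104]
0.27 [0.0377 0.0133]
0.315 [0.0436 0.0165]
0.36 [0.0493 0.0199]
0.405 [0.0549 0.0236]
0.45 [0.0603 0.0275]
13.95 [0.499  0.0005 0.0387] [ 3.1302e+00 -4.0000e-04  1.7742e+00] [-0.074  0.395  1.826  0.004  0.91  -0.28 ] [-3.  -7.2 -9. ] 0.02970771040401528
```

View pics/w7.png

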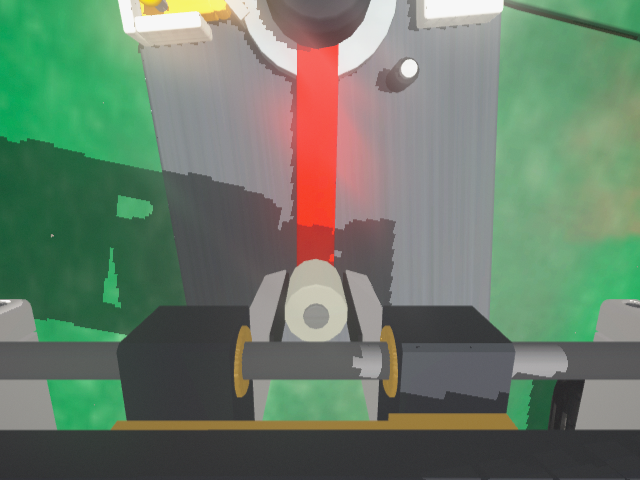

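Emit:
servo_tool([
  [0.0065,0.0015,0,0,0,0.045,-1],
  [0.013,0.0033,0,0,0,0.09,-1],
  [0.0193,0.0054,0,0,0,0.135,-1],
  [0.0256,0.0077,0,0,0,0.18,-1],
  [0.0317,0.0104,0,0,0,0.225,-1],
  [0.0377,0.0133,0,0,0,0.27,-1],
  [0.0436,0.0165,0,0,0,0.315,-1],
  [0.05,0.0204,0,0,0,0.365,-1],
])

```text
time_s: 14.67
ee_pos: [0.5493, 0.0203, 0.0387]
eef_rot: [3.132, -0.0, 2.144]
force: [-2.0, -7.8, -11.1]
grip_width: 0.0295
```

Emit:
servo_tool([
  [0.0015,0.001,0,0,0,0.01,-1],
  [0.0015,0.001,0,0,0,0.01,-1],
  [0.0015,0.001,0,0,0,0.01,-1],
  [0.0015,0.001,0,0,0,0.01,-1],
  [0.0015,0.001,0,0,0,0.01,-1],
  [0.0015,0.001,0,0,0,0.01,-1],
  [0.0015,0.001,0,0,0,0.01,-1],
  [0.0015,0.001,0,0,0,0.01,-1],
])

```text
time_s: 15.33
ee_pos: [0.55, 0.0207, 0.0387]
eef_rot: [3.134, -0.001, 2.153]
force: [-2.1, -5.4, -10.2]
grip_width: 0.0294
```

```bash
python3 arc.py|head -1; python3 - <<'E'
from h import *
p=wrist('w8'); s=cams.camera('top'); save(s,'top2'); print(ctrl.get_obs()['joint_vel'].round(3))
cv2.imwrite('pics/top2c.png',cv2.resize(s['image'][200:300,250:430],None,fx=4.4,fy=4.4,interpolation=cv2.INTER_CUBIC)[:,:,::-1])
q=cams.camera('scene')
cv2.imwrite('pics/scene2c.png',cv2.resize(q['image'][170:320,220:420],None,fx=4,fy=4,interpolation=cv2.INTER_CUBIC)[:,:,::-1])
D=cloud(s);im=s['image'].astype(int)
m=(im[...,0]>100)&(im[...,1]<70)&(im[...,2]<70)&(D[...,2]<.05)&(D[...,2]>.015)&(D[...,1]<.15)&(D[...,1]>-.05);P=D[m];w,V=np.linalg.eigh(np.cov(P[:,:2].T));a=V[:,1];print('arm',len(P),P.mean(0),np.degrees(np.arctan2(a[1],a[0])))
E
```

```text
0.14916500439448935 arm angle est 0.7272282772947103
15.3333 [0.55   0.0207 0.0387] [ 3.1337e+00 -8.0000e-04  2.1531e+00] [-0.031  0.492  1.676  0.006  0.967 -0.617] [ -2.1  -5.4 -10.2] 0.029436423755662793
[ 0.001  0.    -0.     0.001 -0.001  0.002]
arm 88 [0.49107521 0.11175161 0.02526841] 132.93029871656833
```

View pics/w8.png

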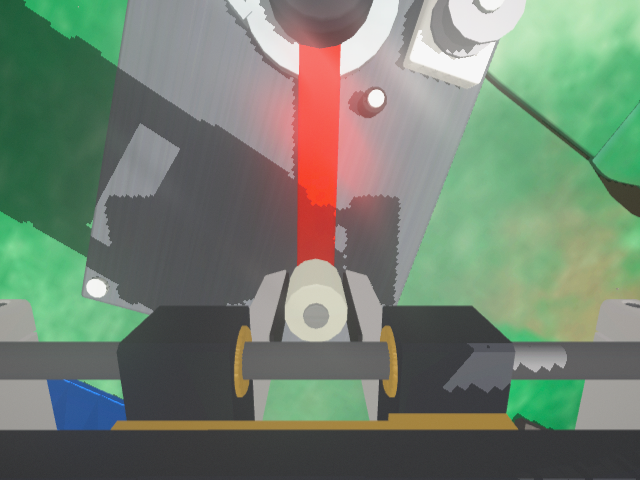

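View pics/top2c.png

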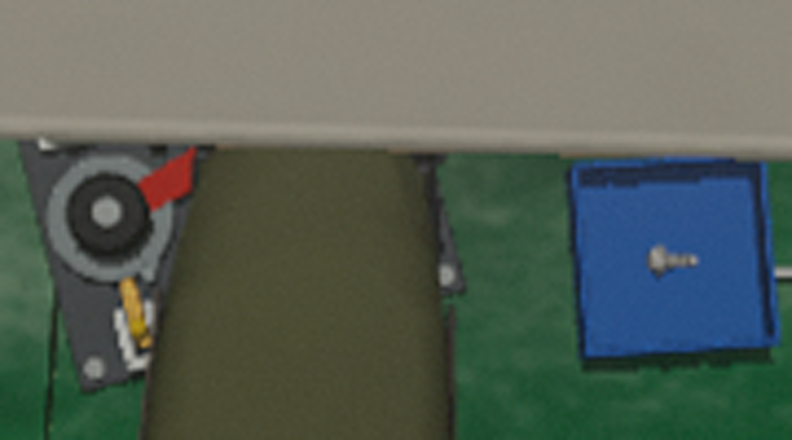

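View pics/scene2c.png

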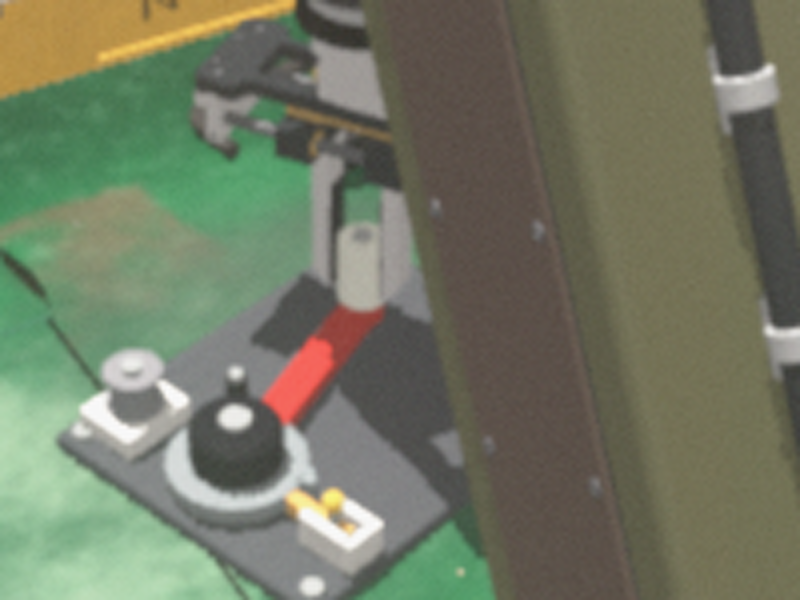

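```bash
python3 -c "
from station import hand_in
print(hand_in())"
```

```text
the job is handed in; nothing more can be done
None
```

I carried out all the steps and handed the job in at about 15.5 s of the 72 s allowed. The system reports no verdict, so this rests on my own last checks.

- **Parts:** the bolt is in the blue bin and the silencer in the yellow bin, both let go. The wrist picture showed both lying there before I touched the arm, and the bolt showed again in the last top view.
- **Tensioner arm:** I gripped it by the white roller and pushed it back along its arc. I worked its angle out from the tool's position as about 0.73 rad, roughly midway in the 0.58–0.89 band. The last pictures show the tooth past the pawl and the pawl back in its starting position.
- **Hold:** the grip is set to 20 N with the fingers 29.4 mm apart on the roller. Joint speeds were practically zero when I handed in.
- **Bystanders:** I did not go near the grease tin, the screwdriver or the bracket, but I did not measure their positions again.

- **Camera disagreement:** the cameras differed by 3 to 7 mm on where the roller and pivot are. Because of that, the grip started about 3.5 mm off centre, with a brief side force of about 20 N.
- **Remaining force:** about 10 N of vertical force, probably friction from the grip, was still on the tool at the end.
- **Angle check:** a rough angle from the last top view (about 0.9 rad) disagreed with 0.73. The lamp and the robot hid most of the arm in that view, so I gave it no weight. The wrist picture showed a clear gap between the arm and the end stop.

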